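Rack in the drawn-out module and switch its isolator on

ROBOT

A 6-joint arm with a two-finger parallel gripper is mounted at the origin on a cart in front of the work surface, level with it; the furniture and walls round the work are solid. World frame = base frame: x ahead of the robot, y to its left, z up, the work surface at z = 0. Lengths are in m, angles in degrees, forces in N, time in s.
With the tool pointing down it reaches from about 0.35 to 0.975 m from the base axis. Payload 17.4 kg.
Tool frame: the origin (TCP) lies on the front face of the gripper's body, between the roots of the fingers; the fingertips stand 73 mm ahead of it and the grasp point (between the pads) lies 54 mm ahead of it (ctrl.finger_overhang is the z of the fingertips in the tool frame, in m); z points along the fingers, x is the direction in which the jaws open and shut, and the axes are right-handed (so a half turn about z gives the same grasp; the last joint's range is limited). The gripper opens to 85 mm and grips with 20 to 120 N. Pads are 22 mm wide; open, the fingers measure 114 mm over their backs; the gripper's body (76 mm by 85 mm) begins 54 mm behind the grasp point. The pads swing forward as they close: fully open they stand 13 mm farther back than shut.
Start: joints at [74.496, 6.646, 82.598, -0, 90.757, -2.166], TCP at [0.156, 0.657, 0.304] pointing down, gripper open.
Joint ranges: [-162.19, 162.19], [-47.58, 125.68], [4.15, 143.07], [-65.23, 245.23], [0.69, 171.88], [-170.13, 170.13]. Speed limits (degrees/s): [108.29, 108.29, 127.2, 180, 180, 180].

INTERFACE

Orientations are given as [roll, pitch, yaw] about the fixed x, y, z axes, in that order (R = Rz(yaw) Ry(pitch) Rx(roll)).
In Python, from bench import ctrl gives the robot as it stands.
- The arm moves only by the shell command python3 -m handwheel 'ROWS' [FORCE]. ROWS is JSON, a list of rows, each a list of 3 entries, a list of its own where there are three numbers: the shift along the tool's x, y, z as a fraction of full scale, then the turn, a rotation vector about the tool's x, y, z as a fraction of full scale, then the opening, from 0 (shut) to 1 (fully open). In form: [[[dx, dy, dz], [rx, ry, rz], claw], ...]. A call has 1 to 10 rows; each row shifts and turns the commanded pose from where the row before left it, along the tool's axes as they then stand; what a row does not reach is not made up. Full scale, the value 1, is 60 mm for a shift and 0.1 rad for a turn. A row lasts 1/8 s, in which the tool goes at most 62.5 mm and 10.7 degrees, less where a joint would pass 70% of its speed; a pose out of reach is approached as far as the arm can. A call with a number of a shift or a turn outside -1 to 1 is refused whole. A call with a gripper value outside its range is refused whole. The fingers move at their own pace and stop on an object; FORCE is the grip in N (left out, the last holds). Time passes only in rows, so rows that do not move let the fingers close. It gives the time, the measured TCP pose, the force and the opening at its end, in the units of the state.
- ctrl.read_state(): the state, without advancing time (a new reading comes with each control period).
- ctrl.grab_frame(name): name is "scene" or "top" or "wrist"; returns the picture (480x640x3 uint8, red, green, blue); there is no depth.
- ctrl.camera_model(name): a dict with "mtx" (3x3 intrinsics, pixels), "position" and "attitude" of the camera in the world; the wrist camera has in their place "mount" (4x4, takes a point from camera to tool coordinates, whose origin is the TCP and whose axes are the tool frame's). Camera axes: x right, y up, looking along -z (the intrinsics and any distortion apply to the point x, -y, -z); pixel columns grow to the right and rows downward; lengths in m; the calibration is good to about 2 mm. A picture is of the moment at which its call begins: read the wrist's pose just before it. camera_model takes no time and is no camera call.
- ctrl.hand_in(): hands the job in, once; it reports no verdict.
Trained networks look in the newest picture that a camera, given by its name, has taken for a name from the list of things; names that differ only in an ending like _2 or _b are one class to them, and where a whole thing is asked for, a point or a joint stands for the part that bears it (a point fixed in the world has none). Each returns a list of dicts, best first, with "confidence" (0 to 1); they miss things now and then, are a little off and sometimes report something else, mostly with a low value. They report only what shows in the picture. A call takes as long as a camera call.
- ctrl.look_for(target, camera): "centre" ([column, row] in pixels, amid what is visible of it).
The state is a dict: "time_s": time; "joints": joint angles; "qvel": joint speeds; "joint_torque": joint torques, N m; "position": TCP position; "ee_rot": TCP orientation; "contact_force": force on the tool from outside, world axes, zero at the start; "torque": the same for the moment, N m; "width": finger opening in m.
Only numpy, scipy, OpenCV 4.12 (cv2) and the standard library are available. Lean on these libraries where they do the work, as an engineer would, in place of code of your own. Each camera call takes 0.05 s, during which the arm holds its last target. There are 200 camera calls.

TASK

Two like isolator units stand on the bench; one is out of service, with its module drawn out towards you and its rotary handle at off. Put it back into service: with the handle still at off push the module fully home, then turn the handle clockwise to on so that it locks the module, without going on into the test position. Leave the other unit as it is, in service, and do not shift or tip the bottles standing about.

Things in the scene. Friction and masses are not known exactly. Their poses are not given: they have to be found in the camera images.
- unit_a: Isolator unit: base plate 180x120x10 mm; grey box 111x114 mm at the rear, roof 56 mm high, rotary handle on it; open track in front. Origin at the underside; plate spans local x -95..85 mm; local -x is the front, facing the robot (turned up to 20 deg). Handle axis at local (30, 0). This is the unit out of service at the start.
- handle_a (a joint): Handle a: 0 = off, 1.309 (75 deg) = on, 2.618 = test, each a spring detent (peak 0.1 N m); grows clockwise from above. Its steel pointer arm (to 90 mm from the axis) points to the unit's right at off, straight to the front at on, to the left at test. The pin hung from the arm locks the block when the module is home; with the module out it strikes the block and cannot pass.
- handle_a_grip (a point): Grip point of handle a, on its turning axis, 84 mm above the bench: black bar grip 76 mm long, 20 mm wide, from 63 to 95 mm above the bench, centred on the axis; under it a hub 44 mm across and the arm (58 to 63 mm). The point's own -x points along bar and pointer; close the fingers across y.
- module_a (a joint): Slide of module a: 0 = fully home in its unit against the stop; grows as it is drawn out to the front (local -x), at most 0.045 m. Stiff: about 2 to 3 N to move, and it stays where it is left.
- module_a_front (a point): Centre of the front face of the upright grey block on module a: 34 mm above the bench, local (-46, 0) mm when home. Block 26 mm wide, 44 mm deep, from 23 to 46 mm above the bench; it stands on a tray 66 mm wide, top 23 mm above the bench, that reaches 4 mm in front of the face. Push towards local +x. Axes parallel to the unit's.
- unit_b: Isolator unit: base plate 180x120x10 mm; grey box 111x114 mm at the rear, roof 56 mm high, rotary handle on it; open track in front. Origin at the underside; plate spans local x -95..85 mm; local -x is the front, facing the robot (turned up to 20 deg). Handle axis at local (30, 0). Twin of unit_a, already in service: module home, handle at on.
- handle_b (a joint): Handle b: 0 = off, 1.309 (75 deg) = on, 2.618 = test, each a spring detent (peak 0.1 N m); grows clockwise from above. Its steel pointer arm (to 90 mm from the axis) points to the unit's right at off, straight to the front at on, to the left at test. The pin hung from the arm locks the block when the module is home; with the module out it strikes the block and cannot pass.
- handle_b_grip (a point): Grip point of handle b, on its turning axis, 84 mm above the bench: black bar grip 76 mm long, 20 mm wide, from 63 to 95 mm above the bench, centred on the axis; under it a hub 44 mm across and the arm (58 to 63 mm). The point's own -x points along bar and pointer; close the fingers across y.
- module_b (a joint): Slide of module b: 0 = fully home in its unit against the stop; grows as it is drawn out to the front (local -x), at most 0.045 m. Stiff: about 2 to 3 N to move, and it stays where it is left.
- module_b_front (a point): Centre of the front face of the upright grey block on module b: 34 mm above the bench, local (-46, 0) mm when home. Block 26 mm wide, 44 mm deep, from 23 to 46 mm above the bench; it stands on a tray 66 mm wide, top 23 mm above the bench, that reaches 4 mm in front of the face. Push towards local +x. Axes parallel to the unit's.
- dropper_bottle: Brown dropper bottle with black top, 29 mm across, 86 mm tall, standing loose to the right of the units; origin at its underside. Bystander.
- media_bottle: Clear bottle with screw cap, 56 mm across, 111 mm tall, standing loose behind the units; origin at its underside. Bystander.

How it is judged:
By the outcome, as a careful person would: the job done as asked, in the order asked, and still so for the second after the job is handed in, with the robot touching nothing.
It also fails if it takes over 48 s, if anything falls off the work surface, if the arm or the gripper's body presses on something with over 40 N, if the wrist force passes 120 N, or if a joint passes its speed limit or range.

## Working session

There is one attempt and no reset: what is moved stays moved. The work goes in short steps, Python scripts to look and compute and a shell command to move; the robot and the scene stay as the last step left them, time stands still between calls to the robot, and variables do not carry over. Pictures are saved under pics/ and viewed, about 8 in all and at most 12, crops included, and the job is handed in when it is done.

```bash
mkdir -p pics; ls
python3 - <<'E'
from bench import ctrl
import cv2,numpy as np
np.set_printoptions(precision=4,suppress=True)
print(ctrl.read_state())
for c in ["scene","top"]:
    f=ctrl.grab_frame(c); cv2.imwrite(f"pics/{c}1.png",f[:,:,::-1])
    m=ctrl.camera_model(c); print(c,m)
    for t in ["unit_a","handle_a_grip","module_a_front","dropper_bottle","media_bottle"]:
        print(t,[(np.round(d["centre"]),round(d["confidence"],2)) for d in ctrl.look_for(t,c)])
print(ctrl.camera_model("wrist"))
E
```

```text
pics
{'time_s': 0.0, 'joints': array([74.4972,  6.6745, 82.6382, -0.0004, 90.7565, -2.1639]), 'qvel': array([-0.0178,  0.0594, -0.0234, -0.1181, -0.0067, -0.0355]), 'joint_torque': array([ -0.0022, -73.2003, -63.2487,  -0.0003,   0.0066,   0.    ]), 'position': array([0.1557, 0.6567, 0.3031]), 'ee_rot': array([-179.9978,    0.0692,   76.6611]), 'contact_force': array([-0.1944, -1.2005, -0.553 ]), 'torque': array([-0.046 ,  0.0104,  0.032 ]), 'width': 0.08510021110119186}
scene {'mtx': array([[448.163 ,   0.    , 319.043 ],
       [  0.    , 448.163 , 239.5692],
       [  0.    ,   0.    ,   1.    ]]), 'position': array([ 0.0967, -0.7514,  0.7624]), 'attitude': array([ 50.8566,  -0.7847, -37.5259])}
unit_a [(array([322., 275.]), 0.93), (array([255., 217.]), 0.83), (array([307., 282.]), 0.53)]
handle_a_grip [(array([336., 260.]), 0.95)]
module_a_front [(array([305., 281.]), 0.8)]
dropper_bottle [(array([366., 356.]), 0.94)]
media_bottle [(array([370., 236.]), 0.6)]
top {'mtx': array([[488.667 ,   0.    , 323.5431],
       [  0.    , 488.667 , 236.6244],
       [  0.    ,   0.    ,   1.    ]]), 'position': array([ 0.545 , -0.1254,  1.15  ]), 'attitude': array([  2.6538,   1.2398, -90.2656])}
unit_a [(array([344., 244.]), 0.61), (array([211., 249.]), 0.58), (array([350., 233.]), 0.29)]
handle_a_grip [(array([347., 232.]), 0.9), (array([215., 268.]), 0.21)]
module_a_front [(array([343., 268.]), 0.9)]
dropper_bottle [(array([449., 278.]), 0.71)]
media_bottle [(array([335., 172.]), 0.73), (array([211., 269.]), 0.71)]
{'mtx': array([[390.7304,   0.    , 326.2765],
       [  0.    , 390.7304, 230.7388],
       [  0.    ,   0.    ,   1.    ]]), 'mount': array([[ 1.    ,  0.0001,  0.0004,  0.    ],
       [ 0.0002, -0.9602, -0.2795, -0.0706],
       [ 0.0003,  0.2795, -0.9602, -0.0714],
       [ 0.    ,  0.    ,  0.    ,  1.    ]])}
```

Run:
```python
import cv2
f=cv2.imread("pics/top1.png")[130:340,150:490]; cv2.imwrite("pics/topc.png",cv2.resize(f,(800,494),interpolation=cv2.INTER_CUBIC))
f=cv2.imread("pics/scene1.png"); cv2.imwrite("pics/scenec.png",f)
```

```text
(no output)
```

View pics/topc.png

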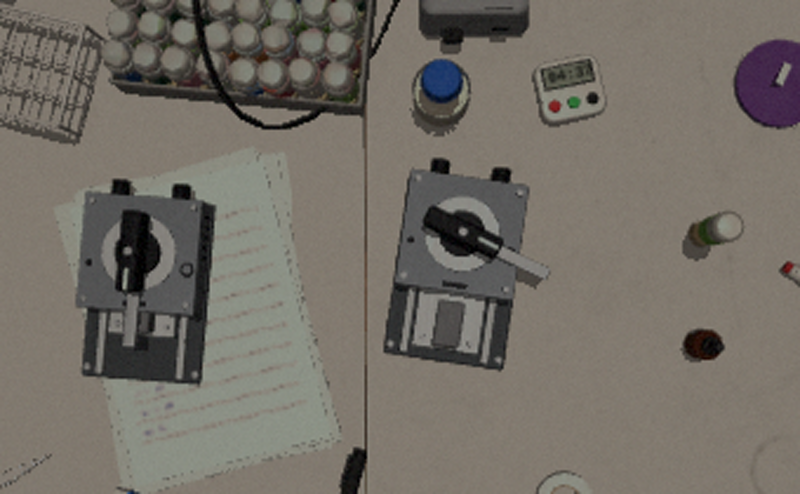

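View pics/scene1.png

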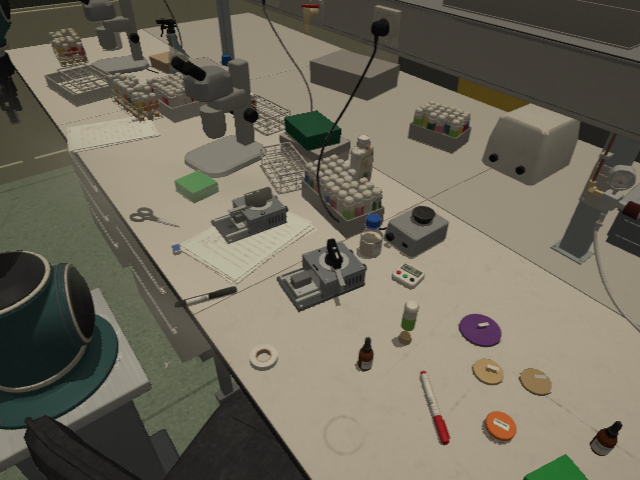

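The out-of-service unit (a) is on the right, with its block drawn out and its pointer right of front. Its handle hub is at about crop (463,232) and the roof corners at (411,169), (528,186), (518,298) and (396,287). Unit b is on the left with its pointer to the front.

```bash
cat > h.py <<'E'
from bench import ctrl
import cv2,numpy as np
from scipy.spatial.transform import Rotation as R
np.set_printoptions(precision=4,suppress=True)
def cam(name):
    m=ctrl.camera_model(name); T=np.eye(4)
    if name=="wrist":
        s=ctrl.read_state(); W=np.eye(4); W[:3,:3]=R.from_euler("xyz",s["ee_rot"],degrees=True).as_matrix(); W[:3,3]=s["position"]
        return m["mtx"],W@m["mount"]
    T[:3,:3]=R.from_euler("xyz",m["attitude"],degrees=True).as_matrix(); T[:3,3]=m["position"]
    return m["mtx"],T
def ray(K,T,px,z):
    d=np.array([(px[0]-K[0,2])/K[0,0],-(px[1]-K[1,2])/K[1,1],-1]); d=T[:3,:3]@d
    return T[:3,3]+d*(z-T[2,3])/d[2]
def proj(K,T,p):
    q=T[:3,:3].T@(np.asarray(p)-T[:3,3]); return np.array([K[0,2]+K[0,0]*q[0]/-q[2],K[1,2]+K[1,1]*q[1]/q[2]])
def shift(dw):
    s=ctrl.read_state(); return R.from_euler("xyz",s["ee_rot"],degrees=True).as_matrix().T@np.asarray(dw)*1000
E
python3 - <<'E'
from h import *
K,T=cam("top"); g=lambda u,v:(150+u/2.353,130+v/2.353)
for n,u,v,z in [("rearL",411,169,.056),("rearR",528,186,.056),("frR",518,298,.056),("frL",396,287,.056),("hub",463,232,.095),("plFL",385,353,.01),("plFR",502,369,.01),("blockfront",447,346,.046),("tip",545,277,.06),("dropper",703,345,.05),("media",442,80,.111),("bhub",128,251,.095)]:
    print(n,ray(K,T,g(u,v),z)[:2])
print(shift([.43-.1557,-.12-.6567,0]))
K,T=cam("scene")
for u,v,z in [(336,246,.095),(215,165,0),(318,275,.056),(285,100,0.0)]: print(ray(K,T,(u,v),z))
E
```

```text
rearL [ 0.6742 -0.1048]
rearR [ 0.6571 -0.2163]
frR [ 0.5505 -0.2058]
frL [ 0.5615 -0.09  ]
hub [ 0.6111 -0.153 ]
plFL [ 0.497  -0.0774]
plFR [ 0.4808 -0.1928]
blockfront [ 0.505  -0.1383]
tip [ 0.5702 -0.2312]
dropper [ 0.5051 -0.3811]
media [ 0.7488 -0.1345]
bhub [0.5954 0.1562]
[-692.4771  446.0705    0.0144]
[ 0.6207 -0.1487  0.095 ]
[0.6365 0.5093 0.    ]
[ 0.5534 -0.1688  0.056 ]
[1.1429 0.837  0.    ]
```

```bash
python3 -m handwheel '[[[-0.82,0.53,0],[0,0,0],1],[[-0.82,0.53,0],[0,0,0],1],[[-0.82,0.53,0],[0,0,0],1],[[-0.82,0.53,0],[0,0,0],1],[[-0.82,0.53,0],[0,0,0],1],[[-0.82,0.53,0],[0,0,0],1],[[-0.82,0.53,0],[0,0,0],1],[[-0.82,0.53,0],[0,0,0],0],[[-0.82,0.53,0],[0,0,0],0],[[-0.82,0.53,0],[0,0,0],0]]' 60
python3 -m handwheel '[[[-0.82,0.53,0],[0,0,0],0],[[-0.82,0.53,0],[0,0,0],0],[[-0.82,0.53,0],[0,0,0],0],[[-0.82,0.53,0],[0,0,0],0],[[0,0,0],[0,0,-0.8],0],[[0,0,0.5],[0,0,0],0],[[0,0,0],[0,0,0],0],[[0,0,0],[0,0,0],0]]'
python3 - <<'E'
from h import *
K,T=cam("wrist"); f=ctrl.grab_frame("wrist"); cv2.imwrite("pics/w1.png",f[:,:,::-1])
for t,z in [("handle_a_grip",.09),("module_a_front",.034),("unit_a",.05)]:
    for d in ctrl.look_for(t,"wrist"): print(t,d["centre"],d["confidence"],ray(K,T,d["centre"],z))
s=ctrl.read_state();print(s["position"],s["ee_rot"])
E
```

```text
time_s: 1.85
position: [0.3517, 0.1029, 0.3043]
ee_rot: [179.9, -0.0, 76.7]
contact_force: [1.5, -0.0, 0.3]
width: 0.0324
time_s: 2.85
position: [0.4301, -0.116, 0.275]
ee_rot: [180.0, 0.0, 81.3]
contact_force: [0.1, 0.7, 0.3]
width: 0.0
handle_a_grip [329.1, 410.2] 0.78 [ 0.5804 -0.137   0.09  ]
module_a_front [291.9, 290.4] 0.81 [ 0.4994 -0.1571  0.034 ]
module_a_front [607.9, 310.4] 0.21 [0.5609 0.1159 0.034 ]
unit_a [301.1, 287.5] 0.94 [ 0.4908 -0.1465  0.05  ]
unit_a [607.1, 313.6] 0.61 [0.5536 0.104  0.05  ]
[ 0.4302 -0.116   0.2748] [179.9334   0.0104  81.2656]
```

View pics/w1.png

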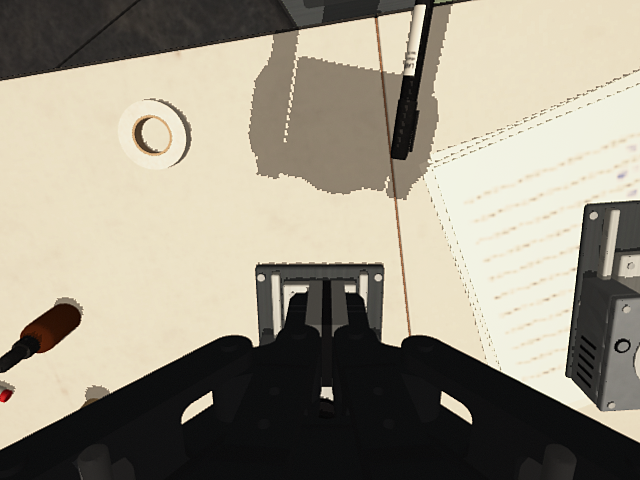

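Run:
```python
from h import *
K,T=cam("wrist")
a=ray(K,T,(257,265),.01);b=ray(K,T,(383,265),.01);print(a,b,np.linalg.norm(a-b))
d=(b-a)[:2]; print("yaw",np.degrees(np.arctan2(-d[0],d[1])))
n=d/np.linalg.norm(d); x=np.array([n[1],-n[0]]); o=(a+b)[:2]/2+.095*x
print("origin",o,"hub",o+.03*x,"home face",o-.046*x,"out face",o-.091*x)
```

```text
[ 0.4802 -0.1883  0.01  ] [ 0.4978 -0.0738  0.01  ] 0.11589264933807125
yaw -8.73632200331387
origin [ 0.5829 -0.1455] hub [ 0.6125 -0.15  ] home face [ 0.5374 -0.1385] out face [ 0.4929 -0.1317]
```

```bash
python3 -m handwheel '[[[-0.1,0.55,0],[0,0,0],0],[[0,0.1,0.7],[0,0,0],0],[[0,0,0.8],[0,0,0],0],[[0,0,0.8],[0,0,0],0],[[0,0,0.53],[0,0,0],0],[[0,0,0],[0,0,0],0]]'
python3 - <<'E'
from h import *
K,T=cam("wrist"); f=ctrl.grab_frame("wrist"); cv2.imwrite("pics/w2.png",f[:,:,::-1])
s=ctrl.read_state();print(s["position"],s["ee_rot"],s["contact_force"])
p=s["position"][:2]; yaw=np.radians(-8.74); x=np.array([np.cos(yaw),np.sin(yaw)]);y=np.array([-x[1],x[0]])
o=np.array([.5829,-.1455]); print("local tcp",(p-o)@x,(p-o)@y)
E
```

```text
time_s: 3.8
position: [0.4669, -0.1277, 0.1026]
ee_rot: [-179.8, -0.0, 81.3]
contact_force: [-0.0, 0.9, 0.5]
width: 0.0
[ 0.4677 -0.1279  0.1045] [-179.9533   -0.0084   81.2525] [ 0.342  -0.0189 -0.1961]
local tcp -0.11651812520589108 -0.00015076490438643101
```

View pics/w2.png

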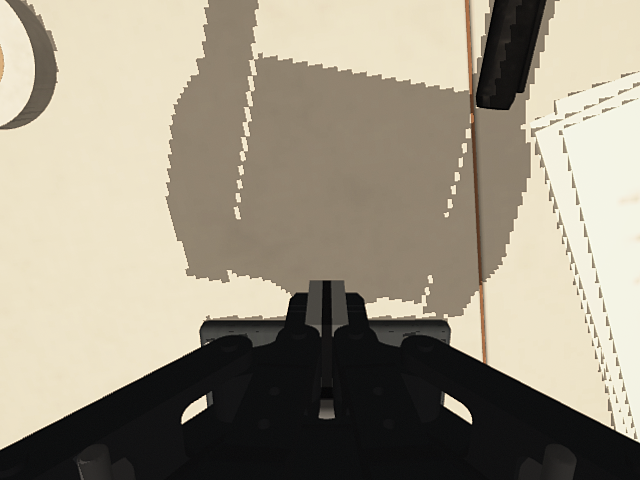

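```bash
python3 -m handwheel '[[[0,0.15,0],[0,0,0],0],[[0,0.15,0],[0,0,0],0],[[0,0.15,0],[0,0,0],0],[[0,0.1,0],[0,0,0],0]]'
python3 -m handwheel '[[[0,0.1,0],[0,0,0],0],[[0,0.1,0],[0,0,0],0],[[0,0.05,0],[0,0,0],0]]'
python3 -m handwheel '[[[0,0.05,0],[0,0,0],0],[[0,0.05,0],[0,0,0],0]]'
```

```text
time_s: 4.35
position: [0.5009, -0.1331, 0.1043]
ee_rot: [-180.0, 0.0, 81.2]
contact_force: [-2.1, -0.4, 1.3]
width: 0.0001
time_s: 4.72
position: [0.5154, -0.1353, 0.104]
ee_rot: [-180.0, -0.0, 81.2]
contact_force: [-2.7, 0.5, 1.5]
width: -0.0004
time_s: 4.97
position: [0.5211, -0.1362, 0.104]
ee_rot: [-180.0, -0.0, 81.2]
contact_force: [-2.2, 0.8, -0.6]
width: -0.0001
```

```bash
for i in 1 2 3 4; do python3 -m handwheel '[[[0,0.04,0],[0,0,0],0]]' | egrep 'position|force'; done
```

```text
position: [0.5235, -0.1366, 0.104]
contact_force: [-1.8, 1.6, 0.6]
position: [0.5259, -0.1369, 0.1041]
contact_force: [-1.5, 0.9, 0.3]
position: [0.5276, -0.1372, 0.1039]
contact_force: [-22.4, 3.6, 13.2]
position: [0.5283, -0.1373, 0.1038]
contact_force: [-45.8, 7.5, 27.5]
```

```bash
python3 -m handwheel '[[[0,-0.2,0],[0,0,0],0],[[0,-0.3,0],[0,0,0],0],[[0,0,-0.8],[0,0,0],0],[[0,0,-0.9],[0,0,0],0],[[0,0,-0.8],[0,0,0],0.5],[[0,0.6,0],[0,0,0],1],[[0,0.6,0],[0,0,0],1],[[0,0.6,0],[0,0,0],1],[[0,0.56,0],[0,0,0],1],[[0,0,0],[0,0,1],1]]'
python3 -m handwheel '[[[0,0,0],[0,0,1],1],[[0,0,0],[0,0,1],1],[[0,0,0],[0,0,1],1],[[0,0,0],[0,0,1],1],[[0,0,0],[0,0,1],1],[[0,0,0],[0,0,1],1],[[0,0,0],[0,0,1],1],[[0,0,0],[0,0,1],1],[[0,0,0],[0,0,1],1],[[0,0,0],[0,0,1],1]]'
python3 -m handwheel '[[[0,0,0],[0,0,1],1],[[0,0,0],[0,0,1],1],[[0,0,0],[0,0,1],1],[[0,0,0],[0,0,1],1],[[0,0,0],[0,0,1],1],[[0,0,0],[0,0,1],1],[[0,0,0],[0,0,1],1],[[0,0,0],[0,0,0.33],1],[[0,0,0],[0,0,0],1],[[0,0,0],[0,0,0],1]]'
python3 - <<'E'
from h import *
K,T=cam("wrist"); f=ctrl.grab_frame("wrist"); cv2.imwrite("pics/w3.png",f[:,:,::-1])
f=ctrl.grab_frame("scene"); cv2.imwrite("pics/s2.png",cv2.resize(f[210:330,250:410,::-1],(800,600),interpolation=cv2.INTER_CUBIC))
for d in ctrl.look_for("handle_a_grip","wrist"): print(d["centre"],d["confidence"],ray(K,T,d["centre"],.09))
s=ctrl.read_state();print(s["position"],s["ee_rot"],s["joints"])
print("expected hub px",proj(K,T,[.6125,-.150,.095]))
E
```

```text
time_s: 6.72
position: [0.6424, -0.1549, 0.2533]
ee_rot: [-180.0, -0.0, 75.4]
contact_force: [0.4, 1.1, 0.1]
width: 0.0852
time_s: 7.98
position: [0.6409, -0.1548, 0.2542]
ee_rot: [180.0, -0.0, 18.0]
contact_force: [0.2, 0.1, 0.6]
width: 0.0852
time_s: 9.22
position: [0.6408, -0.1547, 0.2541]
ee_rot: [-180.0, -0.0, -23.7]
contact_force: [-0.9, -0.1, -0.5]
width: 0.0855
[287.8, 247.6] 0.93 [ 0.6153 -0.1529  0.09  ]
[ 0.6408 -0.1547  0.2541] [179.9977  -0.0035 -23.741 ] [-15.7874   5.6775  88.2632  -0.0027  86.0561   7.9538]
expected hub px [280.9297 247.8032]
```

View pics/w3.png

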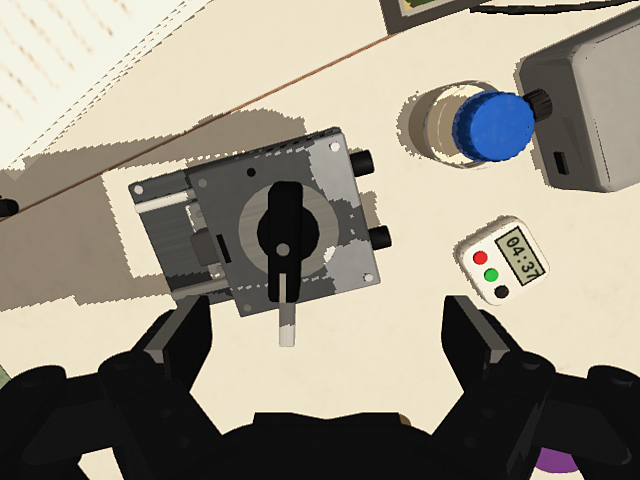

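View pics/s2.png

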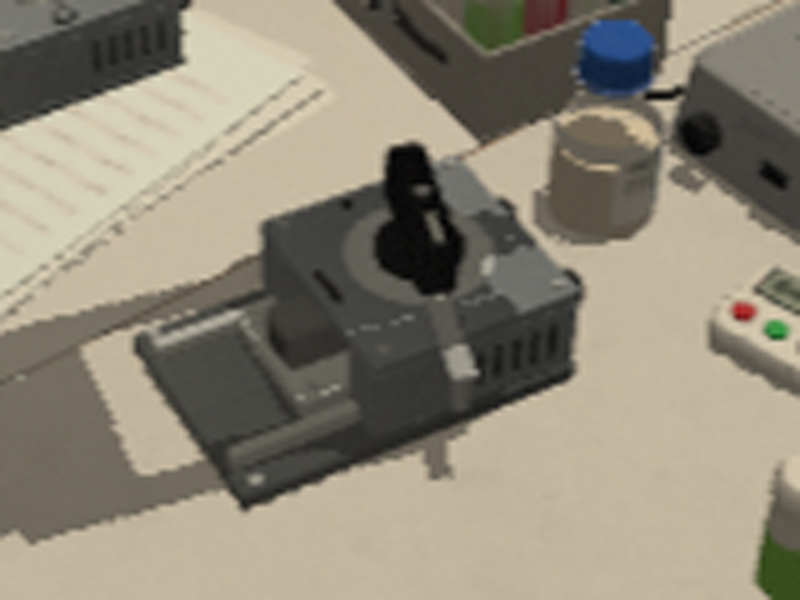

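Picture 6 shows the block home, close to the box. The bar stands upright in the wrist image, with ends at (286,182) and (287,302) and the dial ring centred near (289,231), so the jaws are aligned with it. Next I work out the axis position.

Run:
```python
from h import *
K,T=cam("wrist")
b=ray(K,T,(286.5,242),.095); r=ray(K,T,(289,231),.057); print(b,r)
# roof corners in wrist image -> centre of roof (box centre local x 29.5)
c=[ray(K,T,p,.056) for p in [(338,129),(380,281),(241,317),(188,170)]]; print(np.mean(c,0), [np.linalg.norm(c[i]-c[(i+1)%4]) for i in range(4)])
for h in ([.6125,-.150],[.6143,-.1525]): print(shift([h[0]-.6408,h[1]+.1547,.144-.2541]))
```

```text
[ 0.6173 -0.148   0.095 ] [ 0.6138 -0.1508  0.057 ]
[ 0.613  -0.1489  0.056 ] [np.float64(0.11447998018932645), np.float64(0.10973705315978949), np.float64(0.11629575353486091), np.float64(0.1064140198752219)]
[-27.8041   7.087  110.0986]
[-25.1499   8.6508 110.0988]
```

```bash
python3 -m handwheel '[[[-0.42,0.11,0],[0,0,0],1],[[0,0,0.8],[0,0,0],1],[[0,0,0.7],[0,0,0],1],[[0,0,0.33],[0,0,0],0.7],[[0,0,0],[0,0,0],0.4],[[0,0,0],[0,0,0],0.1],[[0,0,0],[0,0,0],0.1],[[0,0,0],[0,0,0],0.1]]' 40
python3 -c "
from h import *
s=ctrl.read_state();print(s['position'],s['ee_rot'],s['contact_force'],s['torque'],s['width'])"
```

```text
time_s: 10.38
position: [0.614, -0.1501, 0.1466]
ee_rot: [180.0, 0.2, -23.8]
contact_force: [-25.8, 7.7, 18.8]
width: 0.0195
[ 0.614  -0.1501  0.1466] [179.9834   0.1831 -23.7708] [-25.7913   7.7266  18.7663] [ 1.296   4.1424 -0.0298] 0.019534660626511005
```

```bash
python3 -m handwheel '[[[-0.02,0,0],[0,0,0],0.1],[[0,0,0],[0,0,0],0.1]]'; python3 -m handwheel '[[[-0.02,0,0],[0,0,0],0.1],[[0,0,0],[0,0,0],0.1]]'
```

```text
time_s: 10.62
position: [0.6137, -0.15, 0.1466]
ee_rot: [180.0, 0.0, -23.8]
contact_force: [-14.9, 4.2, 12.2]
width: 0.0191
time_s: 10.88
position: [0.6134, -0.1498, 0.1466]
ee_rot: [-180.0, -0.1, -23.8]
contact_force: [-4.2, 0.2, 8.0]
width: 0.0194
```

```bash
python3 -m handwheel '[[[0,0,0],[0,0,0.7],0.1],[[0,0,0],[0,0,0.8],0.1],[[0,0,0],[0,0,0.8],0.1],[[0,0,0],[0,0,0.8],0.1]]'; python3 -m handwheel '[[[0,0,0],[0,0,0.8],0.1],[[0,0,0],[0,0,0.8],0.1],[[0,0,0],[0,0,0.8],0.1],[[0,0,0],[0,0,0.8],0.1]]'
```

```text
time_s: 11.38
position: [0.6135, -0.15, 0.1467]
ee_rot: [-180.0, -0.2, -41.7]
contact_force: [-3.4, -1.9, 7.5]
width: 0.0191
time_s: 11.88
position: [0.6136, -0.1501, 0.1467]
ee_rot: [-179.9, -0.2, -60.0]
contact_force: [-1.1, -3.4, 6.1]
width: 0.019
```

```bash
python3 -m handwheel '[[[0,0,0],[0,0,0.8],0.1],[[0,0,0],[0,0,0.8],0.1],[[0,0,0],[0,0,0.8],0.1],[[0,0,0],[0,0,0.8],0.1]]'; python3 -m handwheel '[[[0,0,0],[0,0,0.8],0.1],[[0,0,0],[0,0,0.8],0.1],[[0,0,0],[0,0,0.8],0.1],[[0,0,0],[0,0,0.8],0.1],[[0,0,0],[0,0,0.4],0.1],[[0,0,0],[0,0,0],0.1]]'
python3 -c "
from h import *
s=ctrl.read_state();print(s['position'],s['ee_rot'],s['contact_force'],s['torque'],s['width'])"
```

```text
time_s: 12.38
position: [0.6137, -0.1503, 0.1466]
ee_rot: [-179.8, -0.1, -78.4]
contact_force: [-0.8, -5.3, 5.9]
width: 0.0191
time_s: 13.12
position: [0.6137, -0.1506, 0.1467]
ee_rot: [-179.8, -0.1, -98.9]
contact_force: [-1.0, -6.4, 4.7]
width: 0.0193
[ 0.6137 -0.1506  0.1467] [-179.7959   -0.1134  -98.8866] [-0.9985 -6.441   4.7436] [-1.255   0.1418 -0.0028] 0.01929448898813192
```

```bash
python3 -m handwheel '[[[0,0,0],[0,0,0],0.5],[[0,0,0],[0,0,0],1],[[0,0,0],[0,0,0],1],[[0,0,0],[0,0,0],1],[[0,0,-0.6],[0,0,0],1],[[0,0,-0.8],[0,0,0],1],[[0,0,-0.8],[0,0,0],1],[[0,0,-0.5],[0,0,0],1],[[0,0,0],[0,0,0],1]]'
python3 - <<'E'
from h import *
K,T=cam("wrist"); f=ctrl.grab_frame("wrist"); cv2.imwrite("pics/w4.png",f[:,:,::-1])
f=ctrl.grab_frame("scene"); cv2.imwrite("pics/s3.png",cv2.resize(f[200:380,200:440,::-1],(800,600),interpolation=cv2.INTER_CUBIC))
E
```

```text
time_s: 14.25
position: [0.6133, -0.1497, 0.3092]
ee_rot: [-179.8, -0.0, -98.8]
contact_force: [0.2, -0.3, -0.5]
width: 0.0853
```

View pics/w4.png

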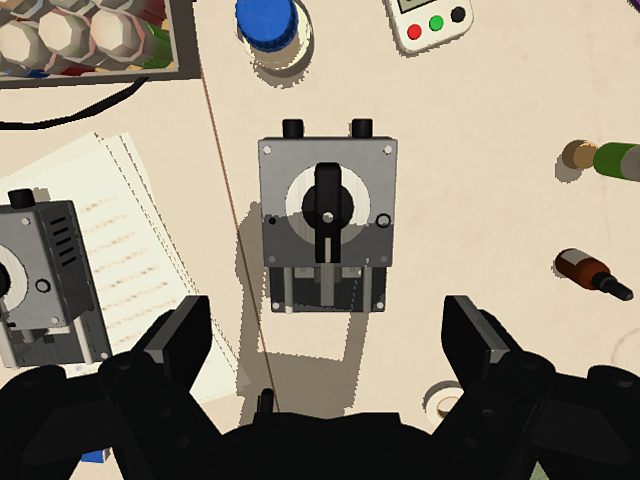

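View pics/s3.png

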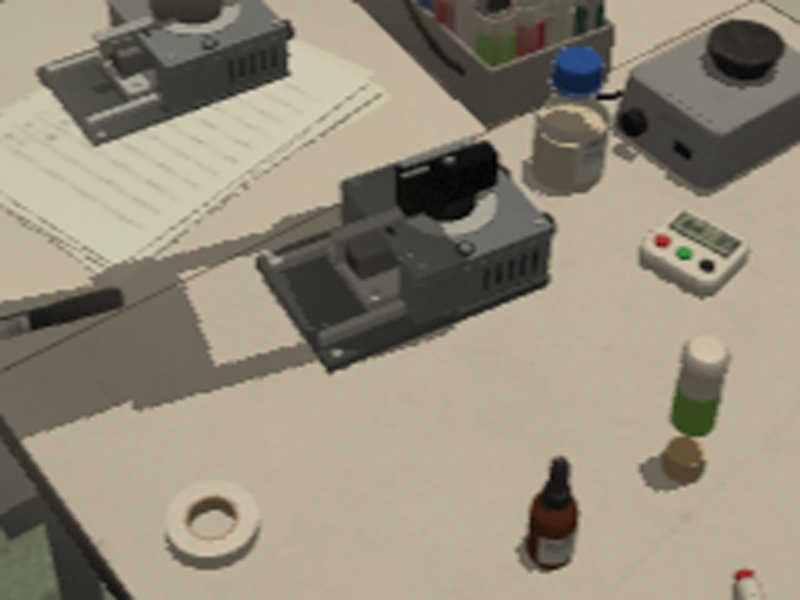

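The pointer of unit a is straight to the front (hub (328,205), tip (327,305)), parallel to the track. The module is home, unit b is unchanged, and both bottles are standing.

```bash
python3 -c "
from bench import ctrl
print(ctrl.hand_in())"
```

```text
the job is handed in; nothing more can be done
None
```

Unit a is back in service and the job is handed in, at about 14.3 s on the robot's clock. With the handle still at off, I pushed the module in until it met its stop. Then I gripped the handle, turned it clockwise 75° to on, released it and lifted clear.

**Last checks:**
- **Handle:** in the last wrist picture the pointer of unit a is straight to the front, and the gripper had turned from -23.8° to -98.9°, so it did not go on into test.
- **Module:** it met its stop within about 1 mm of where I expected, and the pictures show the block home. I did not test the lock by pulling on the module.
- **Surroundings:** both bottles are standing where they were. Unit b looked unchanged, though its handle was only partly in view in the last pictures. The robot is touching nothing.

**Forces:** the last step of the push peaked at about 46 N along the push (about 54 N in all) at the closed fingertips. That is above the 40 N limit for the arm and gripper body but was on the fingers only, and it is well below the 120 N wrist limit. When I first gripped the handle there was about 27 N of side force, which I eased to about 4 N before turning.

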